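# Seat the mortar cup on the penetration tester and swing the needle over it

## Task

Get the filled sample cup ready for a needle penetration test: set it by its foot plate on the front part of the tester's platform, in front of the round seat, and slide it back under light pressure until the foot plate drops fully into the seat, without overloading the scale under the platform. Then let go of the cup and swing the needle arm in over it as far as its stop, keeping clear of the needle itself and leaving the other things on the bench where they are.

Things in the scene. Friction and masses are not known exactly. Their poses are not given: they have to be found in the camera images.
- cup: steel cup filled with hardened mortar, about 0.5 kg: an upright cylinder 60 mm across on a thin round foot plate 90 mm across, 6 mm thick; rim 46 mm above the underside. Origin: centre of the foot plate's underside, z up. Take it by the cylinder, above the foot plate. Starts on the bench, right of the tester. (The plain ring without a foot plate is another thing.)
- scale: the tester's low sprung platform. Origin: on the centreline, level with the flat upper face of its metal slide plate (56 mm above the bench), under the needle when the arm is swung in; x to the back (column side), y to the left, z up. A cup resting on the plate has z = 0 in this frame, a seated one -4 mm. Springs yield 1 mm per 4 N, 7 mm at most; over 25 N between cup and platform is too much.
- seat_rear (a point): where the seat's centre is when its plate is set hindmost. The seat: round recess 95 mm across, 4 mm deep, in the slide plate (165 mm long in x, 125 mm wide). The plate may be clamped anywhere along x: the seat's centre lies on y = 0 of the scale, from 0 to 40 mm in front of this point (x = -20 to +20 mm). The setting is not measured: see it or feel for it. It stays put.
- set_down (a point): point on the plate's upper face, on the centreline 35 mm in front of the scale's origin (55 mm in front of seat_rear). A cup centred here always rests flat on the plate in front of the seat, 15 to 55 mm short of it, whatever the setting.
- swing_arm (a joint): swing of the needle arm about the column, in rad: 0 = pointing to the front over the platform, against its stop; it grows as the arm swings out to the left (+y of the scale). It stays where it is left; about 2 N at its end move it. It starts parked out to the left, between 1.1 and 1.45.
- swing_end (a point): centre of the upright steel spindle housing at the end of the needle arm, 32 mm across, from 18 mm below to 27 mm above this point (a thin spindle stands 8 mm higher); this is where to push the arm. 140 mm from the column's axis, about 172 mm above the bench.
- swing_pivot (a point): point on the axis of the upright column (22 mm across) at the height of swing_end, 140 mm behind the scale's origin; the arm turns about it. A round dial on its right side near the top reaches 300 mm above the bench. The blue base casting is 300 x 180 mm and 22 mm high, from 120 mm in front of the scale's origin to 180 mm behind it.
- needle: thin penetration needle, 42 mm long, hanging from the spindle housing; origin at its tip, about 112 mm above the bench (about 14 mm above the rim of a seated cup). It must not be pushed.
- ring_mould: bystander: loose steel ring 60 mm across, 40 mm high, right of the tester at the back
- beaker: bystander: glass beaker 72 mm across, 90 mm high, left
- prism_a: bystander: mortar prism 160 x 40 x 40 mm, left at the back
- prism_b: bystander: mortar prism 160 x 40 x 40 mm, left at the back
- spatula: bystander: spatula lying left of the tester's front
- brush: bystander: brush lying on the right
- weight: bystander: steel knobbed weight 38 mm across, 49 mm high, right of the tester's front
- sample_jar: bystander: low white jar with a black cap, 60 mm across, 60 mm high, far right

How it is judged:
By the outcome, as a careful person would: the job done as asked, in the order asked, and still so for the second after the job is handed in, with the robot touching nothing.
It also fails if it takes over 72 s, if anything falls off the work surface, if the arm or the gripper's body presses on something with over 40 N, if the wrist force passes 120 N, or if a joint passes its speed limit or range.

## Robot

A 7-joint arm with a two-finger parallel gripper is mounted at the origin on the work surface. World frame = base frame: x ahead of the robot, y to its left, z up, the work surface at z = 0. Lengths are in m, angles in rad, forces in N, time in s.
With the tool pointing down it reaches from about 0.4 to 0.875 m from the base axis. Payload 6.5 kg.
Tool frame: the origin (TCP) lies at the very end of the fingers, on their centre line; the grasp point (between the pads) lies 19 mm behind it; x points along the fingers, y is the direction in which the jaws open and shut, and the axes are right-handed (so a half turn about x gives the same grasp; the last joint's range is limited). The gripper opens to 88 mm and grips with 3 to 60 N. Pads are 18 mm wide; open, the fingers measure 123 mm over their backs; the gripper's body (75 mm by 187 mm) begins 45 mm behind the grasp point.
Start: joints at [-1.203, 0.536, -0.004, 1.538, 0.003, 1.067, -0.071], TCP at [0.273, 0.59, 0.239] pointing down, gripper open.
Joint ranges: [-2.7, 2.7], [-0.37, 2.16], [-1.27, 1.26], [0.24, 2.4], [-1.31, 4.45], [0.19, 1.91], [-2.76, 2.76]. Speed limits (rad/s): [2.39, 2.39, 3.14, 3.14, 3.14, 3.14, 3.14].

## Interface

Orientations are given as a 3x3 rotation matrix whose columns are the frame's x, y, z axes.
In Python, from cell import r gives the robot as it stands.
- The arm moves only by the tool move_arm, never from a script. Its argument "targets" is a list of rows, each an object with "hand": the finger opening in mm, from 0 to 88.1; "dp": the shift along the tool's x, y, z in mm, a list of three; "spin": the turn about the tool's x in degrees. In form: [{"hand": hand, "dp": [dx, dy, dz], "spin": spin}, ...]. A call has exactly 10 rows; each row shifts and turns the commanded pose from where the row before left it, along the tool's axes as they then stand; what a row does not reach is not made up. A row lasts 1/10 s, in which the tool goes at most 50 mm and 8.59 degrees, less where a joint would pass 70% of its speed; a pose out of reach is approached as far as the arm can. A call with a gripper value outside its range is refused whole. The fingers move at their own pace and stop on an object; "force" is the grip in N (left out, the last holds). Time passes only in rows, so rows that do not move let the fingers close, or fill a call up. It gives the time, the measured TCP pose, the force and the opening at its end, in the units of the state.
- r.sense(): the state, without advancing time (a new reading comes with each control period).
- r.camera(name): name is "scene" or "top"; returns the picture (384x512x3 uint8, red, green, blue); there is no depth.
- r.camera_model(name): a dict with "fx", "fy", "cx", "cy" (pixels), "D" ([k1, k2, p1, p2, k3] as OpenCV has them; the pictures are not rectified), "pose" (4x4, takes a point from camera to world coordinates). Camera axes: x right, y up, looking along -z (the intrinsics and any distortion apply to the point x, -y, -z); pixel columns grow to the right and rows downward; lengths in m; the calibration is good to about 2 mm. A picture is of the moment at which its call begins. camera_model takes no time and is no camera call.
- r.hand_in(): hands the job in, once; it reports no verdict.
The state is a dict: "t": time; "joint_positions": joint angles; "joint_velocities": joint speeds; "effort": joint torques, N m; "position": TCP position; "tool_rot": TCP orientation; "wrist_force": force on the tool from outside, world axes, zero at the start; "moment": the same for the moment, N m; "grip_width": opening from 0.0 (shut) to 1.0 (fully open).
Only numpy, scipy, OpenCV 4.12 (cv2) and the standard library are available. Lean on these libraries where they do the work, as an engineer would, in place of code of your own. Each camera call takes 0.05 s, during which the arm holds its last target. There are 200 camera calls.

## Working session

There is one attempt and no reset: what is moved stays moved. The work goes in short steps, Python scripts to look and compute and a tool call to move; the robot and the scene stay as the last step left them, time stands still between calls to the robot, and variables do not carry over. Pictures are saved under pics/ and viewed, about 8 in all and at most 12, crops included, and the job is handed in when it is done.

Besides the shell and the picture viewer there is one more tool, called as a command line: name --argument value ..., lists and objects as JSON in quotes. move_arm: Moves the arm, as the interface text tells. Its arguments: {"type":"object","properties":{"targets":{"type":"array","items":{"type":"object","properties":{"hand":{"type":"number"},"dp":{"type":"array","items":{"type":"number"}},"spin":{"type":"number"}}}},"force":{"type":"number"}},"required":["targets"]}

```bash
mkdir -p pics; ls
python3 - <<'E'
from cell import r
import cv2,numpy as np
np.set_printoptions(precision=4,suppress=True)
s=r.sense();print(s)
for n in("scene","top"):
    cv2.imwrite(f"pics/{n}0.png",cv2.cvtColor(r.camera(n),cv2.COLOR_RGB2BGR));print(r.camera_model(n))
E
```

```text
pics
{'t': 0.0, 'joint_positions': array([-1.2032,  0.5372, -0.0045,  1.5388,  0.0026,  1.0673, -0.0712]), 'joint_velocities': array([ 0.0001, -0.0019,  0.0014,  0.0004,  0.0008, -0.0005,  0.0018]), 'effort': array([ -0.0004, -57.0962,   0.991 , -25.1608,  -0.0562,   0.0175,
         0.0001]), 'position': array([0.273 , 0.5893, 0.2379]), 'tool_rot': array([[-0.0006,  0.4202,  0.9074],
       [-0.0016,  0.9074, -0.4202],
       [-1.    , -0.0017,  0.0001]]), 'wrist_force': array([ 0.1438, -0.0645,  0.1341]), 'moment': array([-0.0771,  0.0665, -0.0194]), 'grip_width': 1.0002922925050233}
{'fx': 352.66843237649294, 'fy': 352.66843237649294, 'cx': 259.4694697951121, 'cy': 187.0029992300493, 'D': array([0.0076, 0.    , 0.    , 0.    , 0.    ]), 'pose': array([[ 0.0608, -0.6741,  0.7362,  1.3556],
       [ 0.9981,  0.0348, -0.0506, -0.0383],
       [ 0.0085,  0.7379,  0.6749,  0.882 ],
       [ 0.    ,  0.    ,  0.    ,  1.    ]])}
{'fx': 418.0303767633694, 'fy': 418.0303767633694, 'cx': 256.4825779648793, 'cy': 195.1583003781642, 'D': array([0.0307, 0.    , 0.    , 0.    , 0.    ]), 'pose': array([[-0.0064,  0.9959, -0.0906,  0.4028],
       [-0.9998, -0.0082, -0.0191, -0.0025],
       [-0.0198,  0.0904,  0.9957,  1.4621],
       [ 0.    ,  0.    ,  0.    ,  1.    ]])}
```

View pics/scene0.png

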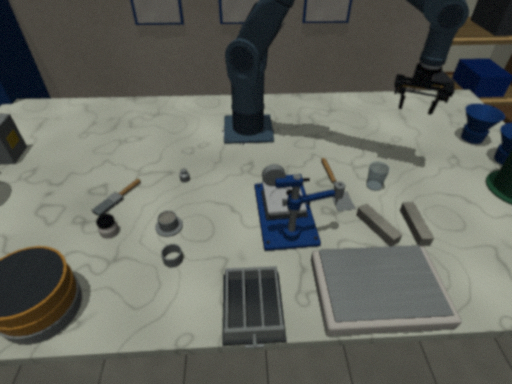

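View pics/top0.png

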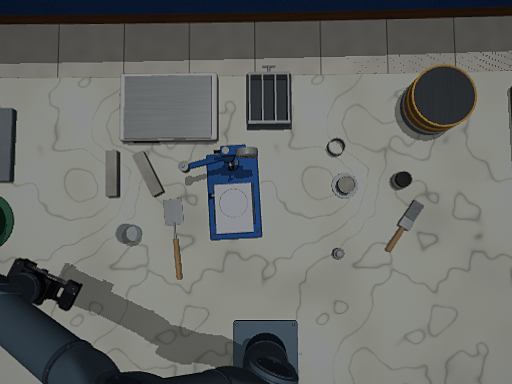

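The scene view shows the tester (blue, ~(288,215)), with the cup at (168,222) and the ring at (172,255). The top view shows the tester at (235,195), its arm parked with its end at ~(185,167), and the cup at (345,185). I'll zoom in on the top view.

Run:
```python
import cv2
im=cv2.imread("pics/top0.png")[135:250,175:365]
cv2.imwrite("pics/topc.png",cv2.resize(im,None,fx=4.2,fy=4.2,interpolation=cv2.INTER_CUBIC))
```

```text
(no output)
```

View pics/topc.png

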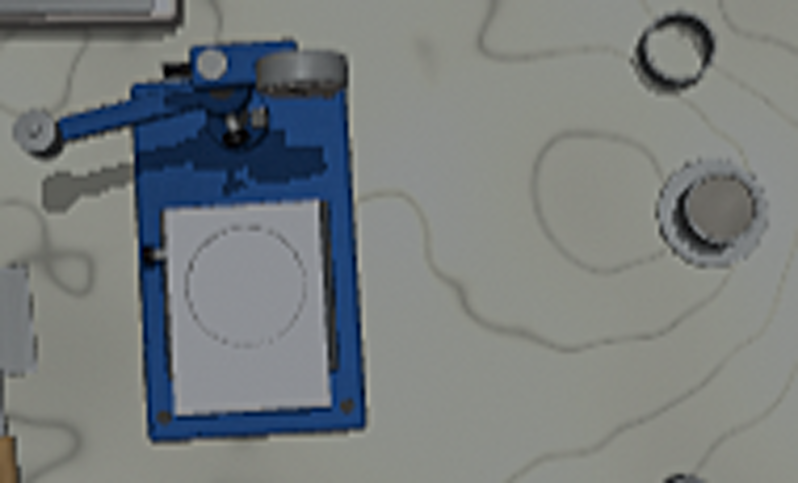

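The crop shows the slide plate with its seat circle centred at about (246,286), radius ~60, the cup's foot at (712,214) and its rim at (721,208). The arm's housing is at (38,132) and the base's front corners are at (153,440) and (366,427). Next I'll fit these numerically.

```bash
cat > h.py <<'E'
import numpy as np,cv2
from cell import r
np.set_printoptions(precision=4,suppress=True)
def toplane(cam,uv,z):
    m=r.camera_model(cam);K=np.array([[m['fx'],0,m['cx']],[0,m['fy'],m['cy']],[0,0,1]])
    n=cv2.undistortPoints(np.array(uv,float).reshape(-1,1,2),K,m['D']).reshape(-1,2)
    d=np.c_[n[:,0],-n[:,1],-np.ones(len(n))]@m['pose'][:3,:3].T;o=m['pose'][:3,3]
    return (o+d*((z-o[2])/d[:,2])[:,None])[:,:2]
def proj(cam,P):
    m=r.camera_model(cam);K=np.array([[m['fx'],0,m['cx']],[0,m['fy'],m['cy']],[0,0,1]])
    c=(np.array(P,float).reshape(-1,3)-m['pose'][:3,3])@m['pose'][:3,:3]*[1,-1,-1]
    return cv2.projectPoints(c,np.zeros(3),np.zeros(3),K,m['D'])[0].reshape(-1,2)
E
python3 - <<'E'
from h import *
c=lambda L:[((u+.5)/4.2+174.5,(v+.5)/4.2+134.5) for u,v in L]
im=cv2.imread("pics/top0.png").astype(int)
b,g,rr=im[...,0],im[...,1],im[...,2]
blue=(b>rr+40)&(b>60)
L=[];R=[];F=[]
for v in range(175,230):
    u=np.where(blue[v,195:275])[0]+195
    L.append((u.min()-.5,v));R.append((u.max()+.5,v))
for u in range(216,257):
    v=np.where(blue[200:260,u])[0]+200; F.append((u,v.max()+.5))
def line(p): 
    vx,vy,x,y=cv2.fitLine(np.array(p,np.float32),cv2.DIST_HUBER,0,.01,.01).ravel(); return np.array([vx,vy]),np.array([x,y])
W=[line(toplane("top",x,.022)) for x in(L,R,F)]
for w in W: print("line",np.degrees(np.arctan2(w[0][1],w[0][0])),w[1])
def X(a,b): return a[1]+a[0]*np.linalg.solve(np.c_[a[0],-b[0]],b[1]-a[1])[0]
fl,fr=X(W[0],W[2]),X(W[1],W[2]);print("front corners",fl,fr,np.linalg.norm(fl-fr))
print("plate",toplane("top",c([(162,210),(325,200),(331,405),(176,414)]),.056))
print("seat",toplane("top",c([(246,286),(246,226),(246,347),(186,287),(306,286)]),.056))
print("foot",toplane("top",c([(712,214),(657,214),(767,214),(712,268),(712,160)]),.006),"rim",toplane("top",c([(721,208)]),.046))
print("housing top",toplane("top",c([(38,132)]),.199))
print("scene foot/rim",toplane("scene",[(168,217)],.046),toplane("scene",[(169,227)],.003))
E
```

```text
line 2.8265984 [0.5116 0.1922]
line 2.944226 [0.5133 0.0159]
line -86.6681 [0.3878 0.0909]
front corners [0.3823 0.1858] [0.3926 0.0097] 0.17638616
plate [[0.5678 0.1711]
 [0.5748 0.0394]
 [0.41   0.0355]
 [0.4037 0.1594]]
seat [[0.5057 0.1033]
 [0.5542 0.1033]
 [0.4568 0.1034]
 [0.5053 0.1516]
 [0.5054 0.0551]]
foot [[ 0.5663 -0.2804]
 [ 0.5667 -0.235 ]
 [ 0.5659 -0.3257]
 [ 0.5213 -0.2793]
 [ 0.6115 -0.2815]] rim [[ 0.5666 -0.2801]]
housing top [[0.609  0.2441]]
scene foot/rim [[ 0.5707 -0.2768]] [[ 0.5753 -0.2801]]
```

Run:
```python
import cv2
im=cv2.imread("pics/scene0.png")[155:275,145:365]
cv2.imwrite("pics/scc.png",cv2.resize(im,None,fx=3.6,fy=3.6,interpolation=cv2.INTER_CUBIC))
```

```text
(no output)
```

View pics/scc.png

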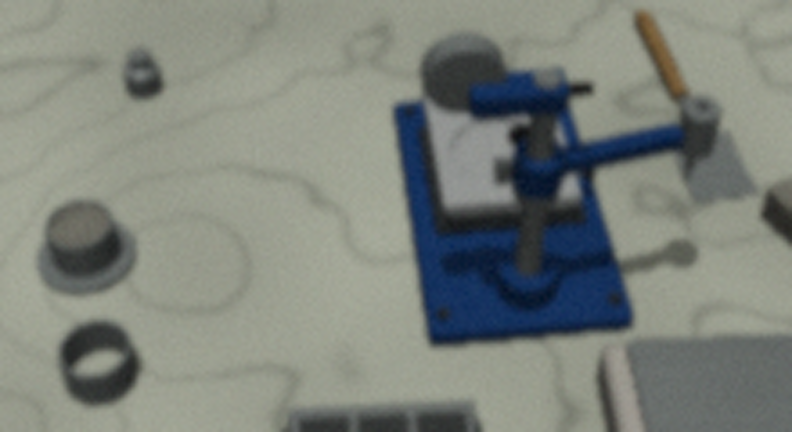

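The cup is at (0.566,-0.280). The scale origin is about (0.507,0.104) with a yaw of about 3°, and the seat is at about (0.5055,0.1034), so its setting is near x≈-2 mm. The pivot is at (0.647,0.111) and the housing at (0.609,0.244). The scene crop agrees: cup at (85,245) right of the tester, arm parked left with its end at (700,125). Now I'll move over the cup with the jaws along the scale's y.

move_arm --targets '[{"hand":88,"dp":[0,0,0],"spin":-7},{"hand":88,"dp":[0,0,0],"spin":-7},{"hand":88,"dp":[0,0,0],"spin":-7},{"hand":88,"dp":[0,0,0],"spin":-7},{"hand":88,"dp":[0,-44,12.4],"spin":0},{"hand":88,"dp":[0,-44,12.4],"spin":0},{"hand":88,"dp":[0,-44,12.4],"spin":0},{"hand":88,"dp":[0,-44,12.4],"spin":0},{"hand":88,"dp":[0,-44,12.4],"spin":0},{"hand":88,"dp":[0,-44,12.4],"spin":0}]' --force 25

```text
t: 1.1
position: [0.3622, 0.3282, 0.2385]
tool_rot: [[-0.0, -0.055, 0.998], [-0.0, 0.998, 0.055], [-1.0, -0.0, -0.0]]
wrist_force: [1.0, -0.7, -0.9]
grip_width: 1.0
```

move_arm --targets '[{"hand":88,"dp":[0,-44,12.4],"spin":0},{"hand":88,"dp":[0,-44,12.4],"spin":0},{"hand":88,"dp":[0,-44,12.4],"spin":0},{"hand":88,"dp":[0,-44,12.4],"spin":0},{"hand":88,"dp":[0,-44,12.4],"spin":0},{"hand":88,"dp":[0,-44,12.4],"spin":0},{"hand":88,"dp":[0,-44,12.4],"spin":0},{"hand":88,"dp":[0,-44,12.4],"spin":0},{"hand":88,"dp":[0,-44,12.4],"spin":0},{"hand":88,"dp":[0,-44,12.4],"spin":0}]'

```text
t: 2.1
position: [0.5101, -0.104, 0.2386]
tool_rot: [[-0.0, -0.055, 0.998], [0.0, 0.998, 0.055], [-1.0, 0.0, -0.0]]
wrist_force: [0.7, 0.5, 0.7]
grip_width: 0.997
```

move_arm --targets '[{"hand":88,"dp":[0,-44,12.4],"spin":0},{"hand":88,"dp":[0,-44,12.4],"spin":0},{"hand":88,"dp":[0,-44,12.4],"spin":0},{"hand":88,"dp":[0,-40,9],"spin":0},{"hand":88,"dp":[30,0,0],"spin":0},{"hand":88,"dp":[35,0,0],"spin":0},{"hand":88,"dp":[35,0,0],"spin":0},{"hand":88,"dp":[35,0,0],"spin":0},{"hand":88,"dp":[0,0,0],"spin":0},{"hand":88,"dp":[0,0,0],"spin":0}]'

```text
t: 3.1
position: [0.5654, -0.2715, 0.1039]
tool_rot: [[-0.001, -0.055, 0.998], [0.0, 0.998, 0.055], [-1.0, 0.0, -0.001]]
wrist_force: [0.1, -0.5, 0.3]
grip_width: 0.999
```

Run:
```python
from h import *
print(r.sense()['position'],r.sense()['wrist_force'])
im=cv2.cvtColor(r.camera("scene"),cv2.COLOR_RGB2BGR)[165:255,110:230]
a=cv2.cvtColor(r.camera("top"),cv2.COLOR_RGB2BGR)[145:235,290:410]
cv2.imwrite("pics/ab.png",cv2.resize(np.hstack([im,a]),None,fx=3.3,fy=3.3,interpolation=cv2.INTER_CUBIC))
```

```text
[ 0.5654 -0.2715  0.1039] [ 0.0535 -0.5003  0.3343]
```

View pics/ab.png

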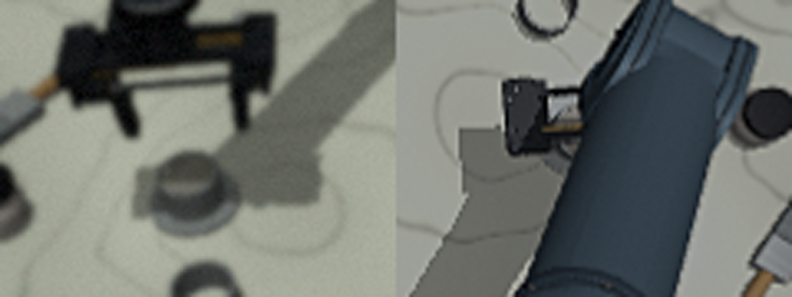

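The hand is above the cup with its long axis along the jaws, and it sits about 9 mm too far left. I'll correct that, descend and grip.

move_arm --targets '[{"hand":88,"dp":[0,-9,0.5],"spin":0},{"hand":88,"dp":[20,0,0],"spin":0},{"hand":88,"dp":[25,0,0],"spin":0},{"hand":88,"dp":[25,0,0],"spin":0},{"hand":88,"dp":[15,0,0],"spin":0},{"hand":88,"dp":[6,0,0],"spin":0},{"hand":88,"dp":[0,0,0],"spin":0},{"hand":88,"dp":[0,0,0],"spin":0},{"hand":66,"dp":[0,0,0],"spin":0},{"hand":66,"dp":[0,0,0],"spin":0}]'

```text
t: 4.2
position: [0.5671, -0.2807, 0.0137]
tool_rot: [[0.001, -0.055, 0.998], [-0.001, 0.998, 0.055], [-1.0, -0.001, 0.001]]
wrist_force: [-1.1, -0.7, -0.2]
grip_width: 0.841
```

move_arm --targets '[{"hand":64,"dp":[0,0,0],"spin":0},{"hand":62,"dp":[0,0,0],"spin":0},{"hand":60,"dp":[0,0,0],"spin":0},{"hand":50,"dp":[0,0,0],"spin":0},{"hand":50,"dp":[0,0,0],"spin":0},{"hand":50,"dp":[0,0,0],"spin":0},{"hand":50,"dp":[0,0,0],"spin":0},{"hand":50,"dp":[0,0,0],"spin":0},{"hand":50,"dp":[0,0,0],"spin":0},{"hand":50,"dp":[0,0,0],"spin":0}]'

```text
t: 5.2
position: [0.5668, -0.2813, 0.0131]
tool_rot: [[0.001, -0.054, 0.999], [-0.001, 0.999, 0.054], [-1.0, -0.001, 0.001]]
wrist_force: [-0.2, -5.5, 4.2]
grip_width: 0.68
```

Gripped: the opening reads 60 mm. Now I'll lift and carry the cup to above set_down.

move_arm --targets '[{"hand":50,"dp":[-3,0,0],"spin":0},{"hand":50,"dp":[-8,0,0],"spin":0},{"hand":50,"dp":[-15,0,0],"spin":0},{"hand":50,"dp":[-22,0,0],"spin":0},{"hand":50,"dp":[-25,0,0],"spin":0},{"hand":50,"dp":[-22,0,0],"spin":0},{"hand":50,"dp":[-10,0,0],"spin":0},{"hand":50,"dp":[-5,0,0],"spin":0},{"hand":50,"dp":[0,0,0],"spin":0},{"hand":50,"dp":[0,0,0],"spin":0}]' --force 35

```text
t: 6.2
position: [0.5658, -0.2799, 0.1217]
tool_rot: [[-0.002, -0.055, 0.998], [0.001, 0.998, 0.055], [-1.0, 0.001, -0.002]]
wrist_force: [-0.3, 0.6, -5.7]
grip_width: 0.679
```

move_arm --targets '[{"hand":50,"dp":[0,10,-2],"spin":0},{"hand":50,"dp":[0,30,-6],"spin":0},{"hand":50,"dp":[0,45,-8],"spin":0},{"hand":50,"dp":[0,45,-8],"spin":0},{"hand":50,"dp":[0,45,-8],"spin":0},{"hand":50,"dp":[0,45,-8],"spin":0},{"hand":50,"dp":[0,45,-8],"spin":0},{"hand":50,"dp":[0,45,-8],"spin":0},{"hand":50,"dp":[0,40,-8],"spin":0},{"hand":50,"dp":[0,20,-6],"spin":0}]'

```text
t: 7.2
position: [0.4743, 0.09, 0.1223]
tool_rot: [[-0.002, -0.06, 0.998], [0.002, 0.998, 0.06], [-1.0, 0.002, -0.001]]
wrist_force: [-1.2, -0.1, -5.3]
grip_width: 0.677
```

move_arm --targets '[{"hand":50,"dp":[0,14,-4],"spin":0},{"hand":50,"dp":[0,4,0],"spin":0},{"hand":50,"dp":[0,0,0],"spin":0},{"hand":50,"dp":[0,0,0],"spin":0},{"hand":50,"dp":[0,0,0],"spin":0},{"hand":50,"dp":[0,0,0],"spin":0},{"hand":50,"dp":[0,0,0],"spin":0},{"hand":50,"dp":[0,0,0],"spin":0},{"hand":50,"dp":[0,0,0],"spin":0},{"hand":50,"dp":[0,0,0],"spin":0}]'

```text
t: 8.2
position: [0.4713, 0.1029, 0.1227]
tool_rot: [[-0.0, -0.055, 0.998], [-0.0, 0.998, 0.055], [-1.0, -0.0, -0.0]]
wrist_force: [-0.1, 0.7, -5.7]
grip_width: 0.677
```

Run:
```python
from h import *
s=r.sense();print(s['position'],s['wrist_force'],s['grip_width'])
im=cv2.cvtColor(r.camera("scene"),cv2.COLOR_RGB2BGR)[125:255,205:385]
cv2.imwrite("pics/c.png",cv2.resize(im,None,fx=4,fy=4,interpolation=cv2.INTER_CUBIC))
```

```text
[0.4713 0.1029 0.1227] [-0.0951  0.6968 -5.7323] 0.676712134406183
```

View pics/c.png

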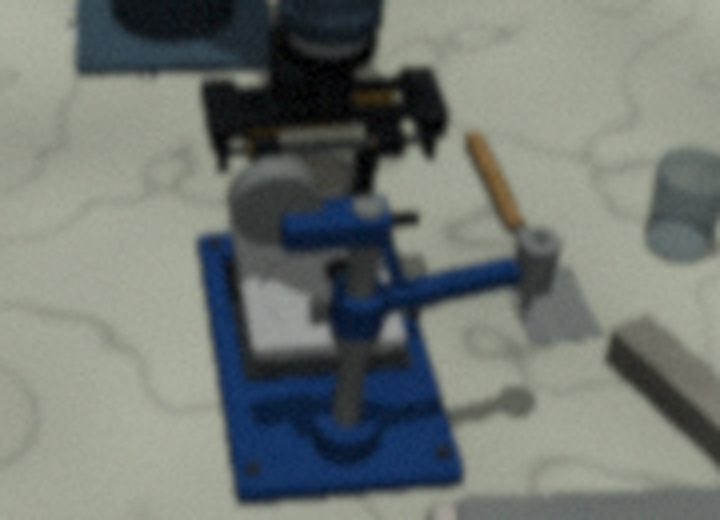

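The cup hangs above the front of the plate, clear of the dial. Wrist z is -5.7 N, which is the cup's weight. Lowering now.

move_arm --targets '[{"hand":50,"dp":[8,0,0],"spin":0},{"hand":50,"dp":[15,0,0],"spin":0},{"hand":50,"dp":[14,0,0],"spin":0},{"hand":50,"dp":[8,0,0],"spin":0},{"hand":50,"dp":[4,0,0],"spin":0},{"hand":50,"dp":[1.5,0,0],"spin":0},{"hand":50,"dp":[1,0,0],"spin":0},{"hand":50,"dp":[1,0,0],"spin":0},{"hand":50,"dp":[0.5,0,0],"spin":0},{"hand":50,"dp":[0,0,0],"spin":0}]'

```text
t: 9.25
position: [0.4715, 0.103, 0.0699]
tool_rot: [[0.0, -0.055, 0.998], [0.0, 0.998, 0.055], [-1.0, 0.0, 0.0]]
wrist_force: [0.9, -0.1, -5.3]
grip_width: 0.679
```

move_arm --targets '[{"hand":50,"dp":[0.5,0,0],"spin":0},{"hand":50,"dp":[0.5,0,0],"spin":0},{"hand":50,"dp":[0.5,0,0],"spin":0},{"hand":50,"dp":[0.5,0,0],"spin":0},{"hand":50,"dp":[0.5,0,0],"spin":0},{"hand":50,"dp":[0,0,0],"spin":0},{"hand":50,"dp":[0,0,0],"spin":0},{"hand":50,"dp":[0,0,0],"spin":0},{"hand":50,"dp":[0,0,0],"spin":0},{"hand":50,"dp":[0,0,0],"spin":0}]'

```text
t: 10.25
position: [0.4715, 0.103, 0.0673]
tool_rot: [[0.0, -0.055, 0.998], [0.0, 0.998, 0.055], [-1.0, 0.0, 0.0]]
wrist_force: [-0.7, -0.2, 1.8]
grip_width: 0.682
```

Contact is about 7.5 N. I'll start the slide with a touch more pressure and a small y correction.

move_arm --targets '[{"hand":50,"dp":[0.7,0,1],"spin":0},{"hand":50,"dp":[0,-0.3,3],"spin":0},{"hand":50,"dp":[0,-0.3,3],"spin":0},{"hand":50,"dp":[0,-0.3,4],"spin":0},{"hand":50,"dp":[0,-0.2,4],"spin":0},{"hand":50,"dp":[0,-0.2,4],"spin":0},{"hand":50,"dp":[0,0,3],"spin":0},{"hand":50,"dp":[0,0,2],"spin":0},{"hand":50,"dp":[0,0,1],"spin":0},{"hand":50,"dp":[0,0,0],"spin":0}]'

```text
t: 11.25
position: [0.4945, 0.1027, 0.066]
tool_rot: [[-0.004, -0.055, 0.998], [-0.001, 0.998, 0.055], [-1.0, -0.0, -0.004]]
wrist_force: [-4.8, -0.7, 5.6]
grip_width: 0.681
```

move_arm --targets '[{"hand":50,"dp":[0,0,1],"spin":0},{"hand":50,"dp":[0,0,1],"spin":0},{"hand":50,"dp":[0,0,1],"spin":0},{"hand":50,"dp":[0,0,1],"spin":0},{"hand":50,"dp":[0,0,1],"spin":0},{"hand":50,"dp":[0,0,1],"spin":0},{"hand":50,"dp":[0,0,1],"spin":0},{"hand":50,"dp":[0,0,0],"spin":0},{"hand":50,"dp":[0,0,0],"spin":0},{"hand":50,"dp":[0,0,0],"spin":0}]'

```text
t: 12.25
position: [0.5036, 0.1034, 0.0664]
tool_rot: [[0.0, -0.055, 0.998], [-0.0, 0.998, 0.055], [-1.0, -0.0, 0.0]]
wrist_force: [-0.3, -0.2, -5.7]
grip_width: 0.678
```

The pressure vanished: z is back to -5.7 N with the underside 2.7 mm below the plate face, so the foot has dropped into the recess. Now I'll press gently to the floor.

move_arm --targets '[{"hand":50,"dp":[0.5,0,0.5],"spin":0},{"hand":50,"dp":[0.5,0,0.5],"spin":0},{"hand":50,"dp":[0.5,0,0],"spin":0},{"hand":50,"dp":[0.5,0,0],"spin":0},{"hand":50,"dp":[0.5,0,0],"spin":0},{"hand":50,"dp":[0.5,0,0],"spin":0},{"hand":50,"dp":[0,0,0],"spin":0},{"hand":50,"dp":[0,0,0],"spin":0},{"hand":50,"dp":[0,0,0],"spin":0},{"hand":50,"dp":[0,0,0],"spin":0}]'

```text
t: 13.25
position: [0.5044, 0.1035, 0.0636]
tool_rot: [[0.0, -0.055, 0.998], [0.0, 0.998, 0.055], [-1.0, 0.0, 0.0]]
wrist_force: [-3.0, 0.5, 1.7]
grip_width: 0.676
```

Contact at the floor is at 4 mm depth with 7.4 N, so the cup is seated. Releasing and rising.

move_arm --targets '[{"hand":62,"dp":[0,0,0],"spin":0},{"hand":66,"dp":[0,0,0],"spin":0},{"hand":72,"dp":[0,0,0],"spin":0},{"hand":80,"dp":[0,0,0],"spin":0},{"hand":88,"dp":[0,0,0],"spin":0},{"hand":88,"dp":[0,0,0],"spin":0},{"hand":88,"dp":[0,0,0],"spin":0},{"hand":88,"dp":[0,0,0],"spin":0},{"hand":88,"dp":[-1,0,0],"spin":0},{"hand":88,"dp":[-3,0,0],"spin":0}]'

```text
t: 14.25
position: [0.5042, 0.1034, 0.0675]
tool_rot: [[-0.0, -0.055, 0.998], [-0.0, 0.998, 0.055], [-1.0, -0.0, -0.0]]
wrist_force: [-0.1, -0.3, -0.0]
grip_width: 1.0
```

move_arm --targets '[{"hand":88,"dp":[-10,0,0],"spin":0},{"hand":88,"dp":[-20,0,0],"spin":0},{"hand":88,"dp":[-30,0,0],"spin":0},{"hand":88,"dp":[-35,0,0],"spin":0},{"hand":88,"dp":[-35,0,0],"spin":0},{"hand":88,"dp":[-35,0,0],"spin":0},{"hand":40,"dp":[-20,0,0],"spin":0},{"hand":0,"dp":[0,0,-30],"spin":0},{"hand":0,"dp":[0,0,-30],"spin":0},{"hand":0,"dp":[0,0,-20],"spin":0}]'

```text
t: 15.25
position: [0.4226, 0.0987, 0.2532]
tool_rot: [[-0.0, -0.055, 0.998], [0.0, 0.998, 0.055], [-1.0, 0.0, -0.0]]
wrist_force: [0.6, -0.2, 0.4]
grip_width: 0.657
```

Run:
```python
from h import *
s=r.sense();print(s['position'],s['wrist_force'],s['grip_width'],s['joint_positions'])
im=cv2.cvtColor(r.camera("scene"),cv2.COLOR_RGB2BGR)[155:255,230:360]
a=cv2.cvtColor(r.camera("top"),cv2.COLOR_RGB2BGR)[135:245,165:295]
a=cv2.resize(a,(130,100)) if 0 else a[:100]
cv2.imwrite("pics/d.png",cv2.resize(np.hstack([im,a]),None,fx=3,fy=3,interpolation=cv2.INTER_CUBIC))
```

```text
[0.4226 0.0987 0.2532] [ 0.6173 -0.2211  0.4031] 0.6573691927587839 [-0.5605  0.1426  0.2508  2.0755 -0.0446  0.9283  1.3401]
```

View pics/d.png

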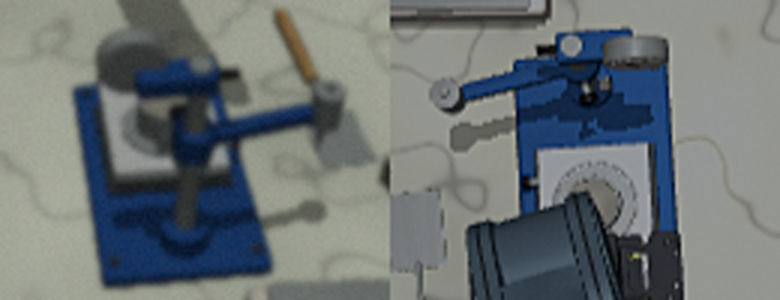

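The cup sits concentric in the seat, upright and free of the hand, and the arm is still parked. I'll bring the closed fingers around high up, behind the spindle housing.

move_arm --targets '[{"hand":0,"dp":[0,20,0],"spin":0},{"hand":0,"dp":[0,40,0],"spin":0},{"hand":0,"dp":[0,45,0],"spin":0},{"hand":0,"dp":[0,45,20],"spin":0},{"hand":0,"dp":[0,0,40],"spin":0},{"hand":0,"dp":[0,0,45],"spin":0},{"hand":0,"dp":[0,0,45],"spin":0},{"hand":0,"dp":[0,0,40],"spin":-4},{"hand":0,"dp":[0,0,30],"spin":-4.8},{"hand":0,"dp":[0,0,0],"spin":-4}]'

```text
t: 16.35
position: [0.64, 0.262, 0.2519]
tool_rot: [[0.003, -0.276, 0.961], [-0.001, 0.961, 0.276], [-1.0, -0.002, 0.002]]
wrist_force: [-0.5, 0.2, -0.1]
grip_width: 0.008
```

move_arm --targets '[{"hand":0,"dp":[0,0,0],"spin":0},{"hand":0,"dp":[0,0,0],"spin":0},{"hand":0,"dp":[0,0,0],"spin":0},{"hand":0,"dp":[0,0,0],"spin":0},{"hand":0,"dp":[0,0,0],"spin":0},{"hand":0,"dp":[0,0,0],"spin":0},{"hand":0,"dp":[0,0,0],"spin":0},{"hand":0,"dp":[0,0,0],"spin":0},{"hand":0,"dp":[0,0,0],"spin":0},{"hand":0,"dp":[0,0,0],"spin":0}]'

```text
t: 17.35
position: [0.6357, 0.263, 0.2525]
tool_rot: [[0.0, -0.275, 0.962], [0.0, 0.962, 0.275], [-1.0, -0.0, 0.0]]
wrist_force: [0.4, 0.4, -0.9]
grip_width: 0.005
```

move_arm --targets '[{"hand":0,"dp":[0,0,5],"spin":0},{"hand":0,"dp":[10,0,0],"spin":0},{"hand":0,"dp":[20,0,0],"spin":0},{"hand":0,"dp":[20,0,0],"spin":0},{"hand":0,"dp":[20,0,0],"spin":0},{"hand":0,"dp":[14,0,0],"spin":0},{"hand":0,"dp":[7,0,0],"spin":0},{"hand":0,"dp":[0,0,0],"spin":0},{"hand":0,"dp":[0,0,0],"spin":0},{"hand":0,"dp":[0,0,0],"spin":0}]'

```text
t: 18.35
position: [0.6412, 0.2646, 0.1626]
tool_rot: [[0.002, -0.275, 0.962], [0.001, 0.962, 0.275], [-1.0, 0.0, 0.002]]
wrist_force: [-0.6, -1.0, -0.2]
grip_width: 0.004
```

Run:
```python
from h import *
s=r.sense();print(s['position'],s['wrist_force'],s['grip_width'])
im=cv2.cvtColor(r.camera("scene"),cv2.COLOR_RGB2BGR)[145:245,265:395]
a=cv2.cvtColor(r.camera("top"),cv2.COLOR_RGB2BGR)[135:235,155:285]
cv2.imwrite("pics/e.png",cv2.resize(np.hstack([im,a]),None,fx=3,fy=3,interpolation=cv2.INTER_CUBIC))
```

```text
[0.6412 0.2646 0.1626] [-0.5595 -1.0389 -0.1815] 0.003947625220849315
```

View pics/e.png

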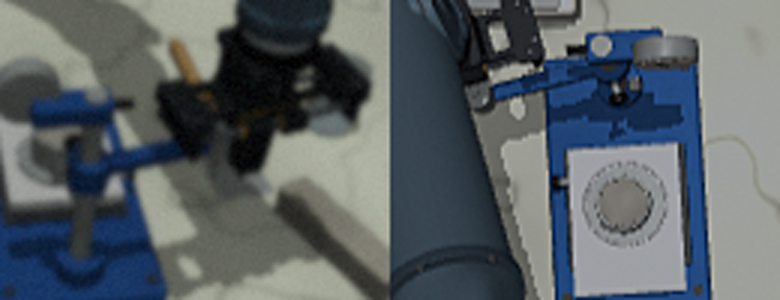

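The housing is at (485,98) in the right panel, with the fingers just behind it. If I keep turning the hand along with the arm from here, the last joint would run out of range, so I'll rise and flip the hand half a turn first.

move_arm --targets '[{"hand":0,"dp":[-15,0,0],"spin":0},{"hand":0,"dp":[-40,0,0],"spin":0},{"hand":0,"dp":[-35,0,0],"spin":0},{"hand":0,"dp":[0,0,0],"spin":8.5},{"hand":0,"dp":[0,0,0],"spin":8.5},{"hand":0,"dp":[0,0,0],"spin":8.5},{"hand":0,"dp":[0,0,0],"spin":8.5},{"hand":0,"dp":[0,0,0],"spin":8.5},{"hand":0,"dp":[0,0,0],"spin":8.5},{"hand":0,"dp":[0,0,0],"spin":8.5}]'

```text
t: 19.45
position: [0.6408, 0.2647, 0.2532]
tool_rot: [[0.001, 0.693, 0.721], [0.001, 0.721, -0.693], [-1.0, 0.002, 0.0]]
wrist_force: [-0.0, -0.0, -0.3]
grip_width: 0.003
```

move_arm --targets '[{"hand":0,"dp":[0,0,0],"spin":8.5},{"hand":0,"dp":[0,0,0],"spin":8.5},{"hand":0,"dp":[0,0,0],"spin":8.5},{"hand":0,"dp":[0,0,0],"spin":8.5},{"hand":0,"dp":[0,0,0],"spin":8.5},{"hand":0,"dp":[0,0,0],"spin":8.5},{"hand":0,"dp":[0,0,0],"spin":8.5},{"hand":0,"dp":[0,0,0],"spin":8.5},{"hand":0,"dp":[0,0,0],"spin":8.5},{"hand":0,"dp":[0,0,0],"spin":8.5}]'

```text
t: 20.45
position: [0.6406, 0.265, 0.253]
tool_rot: [[0.001, 0.779, -0.627], [0.002, -0.627, -0.779], [-1.0, -0.0, -0.002]]
wrist_force: [0.9, 0.2, -0.5]
grip_width: 0.004
```

move_arm --targets '[{"hand":0,"dp":[0,0,0],"spin":8.5},{"hand":0,"dp":[0,0,0],"spin":8.5},{"hand":0,"dp":[0,0,0],"spin":8.5},{"hand":0,"dp":[0,0,0],"spin":8.5},{"hand":0,"dp":[0,0,0],"spin":1.5},{"hand":0,"dp":[0,0,0],"spin":0},{"hand":0,"dp":[0,0,0],"spin":0},{"hand":0,"dp":[0,0,0],"spin":0},{"hand":0,"dp":[0,0,0],"spin":0},{"hand":0,"dp":[0,0,0],"spin":0}]'

```text
t: 21.45
position: [0.6405, 0.2643, 0.2516]
tool_rot: [[-0.0, 0.275, -0.961], [0.0, -0.961, -0.275], [-1.0, -0.0, -0.0]]
wrist_force: [0.0, -0.7, 0.1]
grip_width: 0.007
```

move_arm --targets '[{"hand":0,"dp":[10,0,0],"spin":0},{"hand":0,"dp":[20,0,0],"spin":0},{"hand":0,"dp":[25,0,0],"spin":0},{"hand":0,"dp":[20,0,0],"spin":0},{"hand":0,"dp":[11,0,0],"spin":0},{"hand":0,"dp":[4,0,0],"spin":0},{"hand":0,"dp":[0,0,3],"spin":0},{"hand":0,"dp":[0,0,4],"spin":0},{"hand":0,"dp":[0,0,3],"spin":0},{"hand":0,"dp":[0,0,1],"spin":0}]'

```text
t: 22.45
position: [0.6303, 0.2616, 0.1625]
tool_rot: [[0.002, 0.275, -0.961], [0.001, -0.961, -0.275], [-1.0, -0.0, -0.002]]
wrist_force: [2.2, -0.1, 0.7]
grip_width: 0.007
```

move_arm --targets '[{"hand":0,"dp":[0,-0.3,2.6],"spin":-1},{"hand":0,"dp":[0,-0.7,5.2],"spin":-2},{"hand":0,"dp":[0,-1,7.8],"spin":-3},{"hand":0,"dp":[0,-1,7.8],"spin":-3},{"hand":0,"dp":[0,-1,7.8],"spin":-3},{"hand":0,"dp":[0,-1,7.8],"spin":-3},{"hand":0,"dp":[0,-1,7.8],"spin":-3},{"hand":0,"dp":[0,-1,7.8],"spin":-3},{"hand":0,"dp":[0,-1,7.8],"spin":-3},{"hand":0,"dp":[0,-1,7.8],"spin":-3}]'

```text
t: 23.45
position: [0.5639, 0.2376, 0.1619]
tool_rot: [[0.0, 0.684, -0.729], [0.002, -0.729, -0.684], [-1.0, -0.001, -0.001]]
wrist_force: [0.2, 2.3, -0.1]
grip_width: 0.004
```

```bash
cat > g.py <<'E'
from h import *
s=r.sense();p=s['position'][:2]-[.6468,.1113];y=s['tool_rot'][:2,1];z=s['tool_rot'][:2,2]
print(s['t'],s['position'],"radial(-y)",-p@y,"tang(-z)",-p@z,"jaw",np.degrees(np.arctan2(-y[1],-y[0]))%360,s['wrist_force'],"j7",s['joint_positions'][6])
E
python3 g.py
```

```text
23.45 [0.5639 0.2376 0.1619] radial(-y) 0.14880997939724397 tang(-z) 0.025939852922728417 jaw 133.1740116838745 [ 0.2116  2.2941 -0.0676] j7 -0.8431647034124183
```

The arm is following, with about 2.3 N on the hand. Continuing the arc.

move_arm --targets '[{"hand":0,"dp":[0,-1,7.8],"spin":-3},{"hand":0,"dp":[0,-1,7.8],"spin":-3},{"hand":0,"dp":[0,-1,7.8],"spin":-3},{"hand":0,"dp":[0,-1,7.8],"spin":-3},{"hand":0,"dp":[0,-1,7.8],"spin":-3},{"hand":0,"dp":[0,-1,7.8],"spin":-3},{"hand":0,"dp":[0,-1,7.8],"spin":-3},{"hand":0,"dp":[0,-1,7.8],"spin":-3},{"hand":0,"dp":[0,-1,7.8],"spin":-3},{"hand":0,"dp":[0,-1,7.8],"spin":-3}]'

```text
t: 24.45
position: [0.5127, 0.1784, 0.1617]
tool_rot: [[-0.001, 0.957, -0.29], [0.001, -0.29, -0.957], [-1.0, -0.001, -0.001]]
wrist_force: [-1.0, 2.1, -0.4]
grip_width: 0.002
```

move_arm --targets '[{"hand":0,"dp":[0,-1,7.8],"spin":-3},{"hand":0,"dp":[0,-1,7.8],"spin":-3},{"hand":0,"dp":[0,-1,7.8],"spin":-3},{"hand":0,"dp":[0,-0.7,5.2],"spin":-2},{"hand":0,"dp":[0,-0.3,2.6],"spin":-1},{"hand":0,"dp":[0,-0.3,2.6],"spin":-1},{"hand":0,"dp":[0,-0.3,2.6],"spin":-1},{"hand":0,"dp":[0,0,0],"spin":0},{"hand":0,"dp":[0,0,0],"spin":0},{"hand":0,"dp":[0,0,0],"spin":0}]'

```text
t: 25.45
position: [0.5021, 0.1427, 0.1615]
tool_rot: [[0.0, 0.999, -0.054], [-0.0, -0.054, -0.999], [-1.0, 0.0, 0.0]]
wrist_force: [-0.6, 0.0, -0.2]
grip_width: 0.001
```

```bash
python3 g.py
```

```text
25.45 [0.5021 0.1427 0.1615] radial(-y) 0.146134580165629 tang(-z) 0.02362029961418418 jaw 176.92471561313636 [-0.5778  0.0059 -0.1693] j7 -0.0933989312818139
```

move_arm --targets '[{"hand":0,"dp":[0,-0.2,1.5],"spin":-0.6},{"hand":0,"dp":[0,-0.2,1.5],"spin":-0.6},{"hand":0,"dp":[0,-0.2,1.5],"spin":-0.6},{"hand":0,"dp":[0,-0.2,1.5],"spin":-0.6},{"hand":0,"dp":[0,-0.2,1.5],"spin":-0.6},{"hand":0,"dp":[0,-0.2,1.5],"spin":-0.6},{"hand":0,"dp":[0,-0.2,1.5],"spin":-0.6},{"hand":0,"dp":[0,-0.2,1],"spin":-0.6},{"hand":0,"dp":[0,0,0],"spin":0},{"hand":0,"dp":[0,0,0],"spin":0}]'

```text
t: 26.45
position: [0.5, 0.1313, 0.1615]
tool_rot: [[-0.0, 1.0, 0.03], [-0.0, 0.03, -1.0], [-1.0, -0.0, 0.0]]
wrist_force: [1.2, 0.8, -0.3]
grip_width: 0.006
```

move_arm --targets '[{"hand":0,"dp":[0,0,0.5],"spin":0},{"hand":0,"dp":[0,0,0.5],"spin":0},{"hand":0,"dp":[0,0,0.5],"spin":0},{"hand":0,"dp":[0,0,0],"spin":0},{"hand":0,"dp":[0,0,0],"spin":0},{"hand":0,"dp":[0,0,0],"spin":0},{"hand":0,"dp":[0,0,0],"spin":0},{"hand":0,"dp":[0,0,0],"spin":0},{"hand":0,"dp":[0,0,0],"spin":0},{"hand":0,"dp":[0,0,0],"spin":0}]'

```text
t: 27.45
position: [0.5001, 0.13, 0.1615]
tool_rot: [[-0.0, 1.0, 0.03], [-0.0, 0.03, -1.0], [-1.0, -0.0, 0.0]]
wrist_force: [-0.9, 1.5, 0.4]
grip_width: 0.008
```

move_arm --targets '[{"hand":0,"dp":[0,0,0.5],"spin":0},{"hand":0,"dp":[0,0,0.5],"spin":0},{"hand":0,"dp":[0,0,0.5],"spin":0},{"hand":0,"dp":[0,0,0.5],"spin":0},{"hand":0,"dp":[0,0,0],"spin":0},{"hand":0,"dp":[0,0,0],"spin":0},{"hand":0,"dp":[0,0,0],"spin":0},{"hand":0,"dp":[0,0,0],"spin":0},{"hand":0,"dp":[0,0,0],"spin":0},{"hand":0,"dp":[0,0,0],"spin":0}]'

```text
t: 28.45
position: [0.5, 0.1291, 0.1615]
tool_rot: [[-0.0, 1.0, 0.031], [0.001, 0.031, -1.0], [-1.0, -0.0, -0.001]]
wrist_force: [-1.8, 5.3, 0.1]
grip_width: 0.005
```

move_arm --targets '[{"hand":0,"dp":[0,0,0.5],"spin":0},{"hand":0,"dp":[0,0,0.5],"spin":0},{"hand":0,"dp":[0,0,0.5],"spin":0},{"hand":0,"dp":[0,0,0],"spin":0},{"hand":0,"dp":[0,0,0],"spin":0},{"hand":0,"dp":[0,0,0],"spin":0},{"hand":0,"dp":[0,0,0],"spin":0},{"hand":0,"dp":[0,0,0],"spin":0},{"hand":0,"dp":[0,0,0],"spin":0},{"hand":0,"dp":[0,0,0],"spin":0}]'

```text
t: 29.45
position: [0.5, 0.129, 0.1615]
tool_rot: [[-0.0, 0.999, 0.033], [0.003, 0.033, -0.999], [-1.0, -0.0, -0.003]]
wrist_force: [-1.6, 8.8, -0.5]
grip_width: 0.005
```

The arm is firmly on its stop: force rises to 8.8 N with no further motion, at the expected position. I'll back off, rise and check.

move_arm --targets '[{"hand":0,"dp":[0,0,-3],"spin":0},{"hand":0,"dp":[0,0,-8],"spin":0},{"hand":0,"dp":[0,0,-20],"spin":0},{"hand":0,"dp":[0,0,-30],"spin":0},{"hand":0,"dp":[0,0,-40],"spin":0},{"hand":0,"dp":[-20,0,-40],"spin":0},{"hand":0,"dp":[-30,0,-40],"spin":0},{"hand":0,"dp":[-30,0,-40],"spin":0},{"hand":0,"dp":[-20,0,-40],"spin":0},{"hand":0,"dp":[0,0,-40],"spin":0}]'

```text
t: 30.45
position: [0.4927, 0.4297, 0.2652]
tool_rot: [[0.005, 1.0, 0.03], [0.003, 0.03, -1.0], [-1.0, 0.005, -0.003]]
wrist_force: [1.0, -0.2, 0.6]
grip_width: 0.006
```

move_arm --targets '[{"hand":0,"dp":[0,0,-30],"spin":0},{"hand":0,"dp":[0,0,-10],"spin":0},{"hand":0,"dp":[0,0,0],"spin":0},{"hand":0,"dp":[0,0,0],"spin":0},{"hand":0,"dp":[0,0,0],"spin":0},{"hand":0,"dp":[0,0,0],"spin":0},{"hand":0,"dp":[0,0,0],"spin":0},{"hand":0,"dp":[0,0,0],"spin":0},{"hand":0,"dp":[0,0,0],"spin":0},{"hand":0,"dp":[0,0,0],"spin":0}]'

```text
t: 31.45
position: [0.4898, 0.4674, 0.2616]
tool_rot: [[0.0, 1.0, 0.031], [0.0, 0.031, -1.0], [-1.0, 0.0, -0.0]]
wrist_force: [0.0, 0.5, -0.4]
grip_width: 0.004
```

Run:
```python
from h import *
s=r.sense();print(s['position'],s['wrist_force'])
S=cv2.cvtColor(r.camera("scene"),cv2.COLOR_RGB2BGR);T=cv2.cvtColor(r.camera("top"),cv2.COLOR_RGB2BGR)
cv2.imwrite("pics/topend.png",T)
up=lambda a,f:cv2.resize(a,None,fx=f,fy=f,interpolation=cv2.INTER_CUBIC)
c=np.hstack([up(S[155:255,240:340],4),up(T[140:240,190:290],4)])
d=np.hstack([S[90:280,80:480],T[80:270,60:460]])
cv2.imwrite("pics/end.png",np.vstack([c,d]))
```

```text
[0.4898 0.4674 0.2616] [ 0.029   0.5122 -0.3965]
```

View pics/end.png

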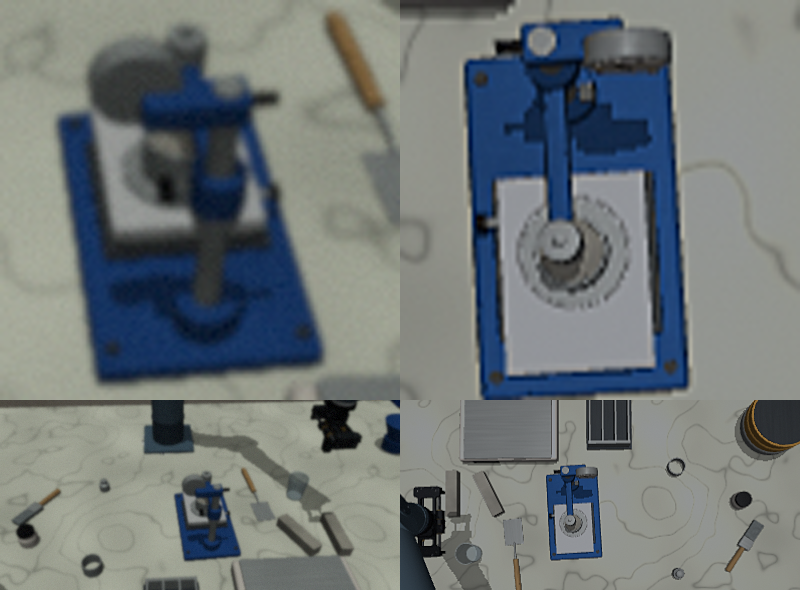

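The top view shows the housing over the cup at (560,242), the cup concentric in its seat, and the bystanders unmoved. I'll check the numbers and hand in.

Run:
```python
from h import *
print("housing",toplane("top",[(190+160/4,140+242/4)],.199),"rim approx foot",toplane("top",[(190+173/4,140+252/4)],.058))
a=cv2.imread("pics/top0.png").astype(int);b=cv2.imread("pics/topend.png").astype(int)
for n,(u,v) in dict(ring=(335,147),weight=(338,253),jar=(402,180),brush=(405,225),spatula=(175,235),beaker=(129,233),pa=(112,173),pb=(148,173)).items():
    w=np.s_[v-18:v+18,u-12:u+12];print(n,np.abs(a[w]-b[w]).mean().round(1))
print(r.hand_in())
```

```text
housing [[0.5021 0.1022]] rim approx foot [[0.5046 0.103 ]]
ring 4.8
weight 4.9
jar 4.0
brush 4.3
spatula 4.7
beaker 18.0
pa 10.2
pb 4.5
the job is handed in; nothing more can be done
None
```

The cup is seated on the tester and released, the needle arm is swung in to its stop, and the job is handed in at about 31.5 s of the 72 s allowed. No verdict was reported.

**Cup:** I set it on the plate in front of the seat and slid it back with about 11 N between cup and platform. It dropped in near x ≈ -2 mm on the scale. A gentle press then found the seat floor 4 mm below the plate face, at about 7 N. The highest contact I read was about 11 N, against the 25 N limit.

**Needle arm:** I pushed the spindle housing round with closed fingers, about 7 mm above its lower end and clear of the needle. At the stop the force rose to 8.8 N with no further movement. I then backed away to free space.

**Last checks:**
- **Cup in seat:** the top view shows the foot ring concentric with the seat, with the cup at (0.505, 0.103).
- **Housing position:** it measured (0.502, 0.102) against an expected (0.507, 0.104). That is about 5 mm off along the arm, a little more than the calibration error and my pixel reading would explain, but only about 2 mm sideways, in the swing direction.
- **Bystanders:** the ring, weight, jar, brush, spatula and prism_b show only picture noise before and after. The beaker (18.0) and prism_a (10.2) windows changed more. I put that down to the robot's shadow and hand over them. In the picture both stand where they were, and the fingertips stayed over 0.15 m above them.

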